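# Wedge the cupboard door shut against the balcony draught

### The job

The catch of the low blue cupboard is worn out and its white door keeps drifting open in the draught. Shut the door fully, push the orange wedge, thin end first, under the handle half of the door's lower edge until it jams tight - firmly, but without ramming it so hard that the hinges are strained - and let go of it; then give the handle a firm tug outward to check that the door stays shut, pushing the wedge in further if it gives. Leave the door shut and the wedge jammed under it, and leave the jar, the crock lid and the dustpan where they are.

Things in the scene. Friction and masses are not known exactly. Their poses are not given: they have to be found in the camera images.
- cupboard: Blue steel cupboard, fixed, 360 wide, 280 deep, 300 high, standing on its two 12 mm side panels; nothing but free space between these below 34 mm. Origin: centre of its underside. x points from the front to the back, y along the front towards the hinges, z up. The front of its body is the plane x = -140 mm. The door's hinge axis is upright at x = -140, y = 172 mm.
- door: White steel door leaf of the cupboard, 344 wide, 274 high, 18 thick. Origin on the lower edge of its outer face, straight below the middle of the handle, about 16 mm above the worktop (14 to 18: the leaf sags on worn hinges and can be pushed up against about 5 N per mm). x points into the cupboard, y along the leaf to the hinges, z up; the leaf spans y = -89 to 255 mm and x = 0 to 18 mm, the hinge axis is at x = 18, y = 255 mm. The handle half is y = -89 to 83 mm.
- swing (a joint): Door angle in rad: 0 shut against the cupboard, growing as it opens outward (the leaf turns clockwise seen from above). It moves lightly and stays where it is left. With the wedge tight, a firm tug of 7 to 10 N moves the handle by only 1 mm, the bending of the leaf; with a wedge pushed in with only 10 N the door gives by several mm.
- handle (a point): Middle of the grip of the dark steel bow handle: a level round bar 12 mm thick and 100 long along the door's y, 45 mm clear of the outer face (bar centre), 248 mm above the lower edge of the door, with a stem at each end. The space between bar and leaf is open from above.
- foot (a point): Point on the swinging hinge frame at the outer foot of the door leaf, straight below the middle of the handle; axes as the door's. It turns with the door but neither rises nor bends with the thin leaf, which bends outward by about 0.12 mm at the handle for each N of pull (handle at x = -45 mm when unloaded).
- wedge: Loose door wedge, orange hard plastic on a black rubber sole, 150 long, 45 wide, 110 to 220 g, lying on its sole. Origin: centre of the sole. x points to the thin end (tip, 5 mm high, at x = 75 mm); straight ramp up to the 33 mm high flat tail at x = -75 mm; y across, z up. The rubber grips the worktop, the ramp slides on the door. A level push of about 20 N, not leaning on it, jams it tight.
- jar: Clear screw-top jar with a red lid, 86 across, 128 high, standing on the worktop; origin under its centre. Not to be moved.
- crock_lid: Dark brown ceramic crock lid with a knob, 190 across, 61 high, lying on top of the cupboard; origin under its centre. Not to be moved.
- dustpan: Yellow plastic dustpan, pan 180 by 220, 46 high at its back wall, handle 130 long pointing along its x; origin under the centre of the pan. Not to be moved.
Not all that is in view belongs to the job. Of the things that look like the wedge, the largest one is meant.

How it is judged:
By the outcome, as a careful person would: the job done as asked, in the order asked, and still so for the second after the job is handed in, with the robot touching nothing.
It also fails if it takes over 72 s, if anything falls off the work surface, if the arm or the gripper's body presses on something with over 40 N, if the wrist force passes 120 N, or if a joint passes its speed limit or range.

### The arm

A 6-joint arm with a two-finger parallel gripper is mounted at the origin on the work surface. World frame = base frame: x ahead of the robot, y to its left, z up, the work surface at z = 0. Lengths are in m, angles in degrees, forces in N, time in s.
With the tool pointing down it reaches from about 0.35 to 0.875 m from the base axis. Payload 4.2 kg.
Tool frame: the origin (TCP) lies on the centre line of the jaws, within the pads' length; the fingertips stand tip_reach ahead of it and the grasp point (between the pads) is the TCP (tip_reach is the distance from the TCP to the fingertips, in m); z points along the fingers, y is the line along which they close (so a half turn about z gives the same grasp; the last joint's range is limited). The gripper opens to 87 mm and grips with 3 to 60 N. Pads are 19 mm wide; open, the fingers measure 117 mm over their backs; the gripper's body (75 mm by 190 mm) begins 51 mm behind the grasp point.
Start: joints at [-61.902, 22.042, 0.453, 0, -68.411, -14.817], TCP at [0.144, -0.608, 0.242] pointing down, gripper open.
Joint ranges: [-179.83, 179.83], [-69.29, 118.12], [-61.27, 80.66], [-181.25, 117.63], [-171.15, -9.14], [-177.46, 177.46]. Speed limits (degrees/s): [159.86, 159.86, 180, 180, 180, 180].

### API

Orientations are given as a 3x3 rotation matrix whose columns are the frame's x, y, z axes.
In Python, from station import sense, capture, finish_job, tip_reach gives the robot as it stands.
- The arm moves only by the tool arm_command, never from a script. Its argument "deltas" is a list of rows, each a list of 7 numbers: the turn, a rotation vector about the tool's x, y, z in rad, then the shift along the tool's x, y, z in cm, then the closure, from -1 (fully open) to 1 (shut), so that 0 is half open. In form: [[rx, ry, rz, dx, dy, dz, hand], ...]. A call has 1 to 8 rows; each row is the pose to reach, as a shift and turn from the pose commanded when the call began, along the tool's axes at that moment; what a row does not reach only later rows make up. A row lasts 1/12 s, in which the tool goes at most 41.7 mm and 7.16 degrees, less where a joint would pass 70% of its speed; a pose out of reach is approached as far as the arm can. A call with a gripper value outside its range is refused whole. The fingers move at their own pace and stop on an object; the grip force is fixed at half the most. Time passes only in rows, so rows that repeat a pose let the fingers close. It gives the time, the measured TCP pose, the force, the opening and the grip force at its end, in the units of the state.
- sense(): the state, without advancing time (a new reading comes with each control period).
- capture(name): name is "side" or "top" or "wrist"; returns a dict with "pixels" (480x640x3 uint8, blue, green, red), "fovy" (degrees; the focal length in pixels is half the picture's height over the tangent of half this angle, whatever the lens; pixels are square), "cx", "cy" (the principal point, pixels), "rvec" (rotation vector, rad) and "tvec" (3), from world to camera coordinates, as OpenCV has them. Camera axes: x right, y down, z forward; pixel columns grow to the right and rows downward; lengths in m; the calibration is good to about 2 mm. A picture is of the moment at which its call begins. There is no depth.
- finish_job(): hands the job in; it is judged then, once.
The state is a dict: "time_s": time; "joints": joint angles; "joint_velocities": joint speeds; "effort": joint torques, N m; "tcp_pos": TCP position; "ee_rot": TCP orientation; "wrist_force": force on the tool from outside, world axes, zero at the start; "moment": the same for the moment, N m; "gripper_width": opening from 0.0 (shut) to 1.0 (fully open); "gripper_force": force on a finger pad.
Only numpy, scipy, OpenCV 4.12 (cv2) and the standard library are available. Lean on these libraries where they do the work, as an engineer would, in place of code of your own. Each camera call takes 0.05 s, during which the arm holds its last target. There are 200 camera calls.

## Working session

There is one attempt and no reset: what is moved stays moved. The work goes in short steps, Python scripts to look and compute and a tool call to move; the robot and the scene stay as the last step left them, time stands still between calls to the robot, and variables do not carry over. Pictures are saved under pics/ and viewed, at most 10 in all, crops included, and the job is handed in when it is done.

Besides the shell and the picture viewer there is one more tool, called as name(argument=value, ...), one argument or row to a line, values as JSON. arm_command: Moves the arm, as the interface text tells. Its arguments: {"type":"object","properties":{"deltas":{"type":"array"}},"required":["deltas"]}

```bash
mkdir -p pics; ls
python3 - <<'E'
from station import *
import cv2,numpy as np
s=sense();print(s,tip_reach)
for n in ("side","top"):
    c=capture(n);cv2.imwrite(f"pics/{n}0.png",c["pixels"]);print(n,{k:v for k,v in c.items() if k!="pixels"})
E
```

```text
pics
{'time_s': 0.0, 'joints': array([-6.19018162e+01,  2.20904505e+01,  3.81679654e-01, -2.98014893e-02,
       -6.84096431e+01, -1.48179088e+01]), 'joint_velocities': array([-0.0636487 ,  0.09521064,  0.023834  , -0.00860135, -0.06162994,
        0.00744926]), 'effort': array([ 7.09834021e-04, -3.90664458e+01,  1.87398505e+01,  4.21951488e+00,
        1.10676588e-02, -2.00361851e-04]), 'tcp_pos': array([ 0.14348999, -0.60774785,  0.24047369]), 'ee_rot': array([[-9.73302059e-01, -2.29527345e-01, -5.46727068e-04],
       [-2.29527988e-01,  9.73299901e-01,  2.05087992e-03],
       [ 6.13963781e-05,  2.12161481e-03, -9.99997747e-01]]), 'wrist_force': array([ 0.15188381,  0.48967051, -0.30748145]), 'moment': array([ 0.00505324, -0.06546581, -0.02070219]), 'gripper_force': 0.0, 'gripper_width': 0.9983223129732977} 0.019
side {'fovy': 56.08618334061811, 'cx': 319.61122088339016, 'cy': 241.81563494414428, 'rvec': array([ 0.86146556,  2.81771938, -0.61486827]), 'tvec': array([ 0.42776772, -0.25962451,  1.34110139])}
top {'fovy': 57.322178367666304, 'cx': 308.6828216694954, 'cy': 233.18082568894465, 'rvec': array([ 2.13394171, -2.1500821 ,  0.11274575]), 'tvec': array([0.08511766, 0.56211017, 1.14635008])}
```

View pics/side0.png

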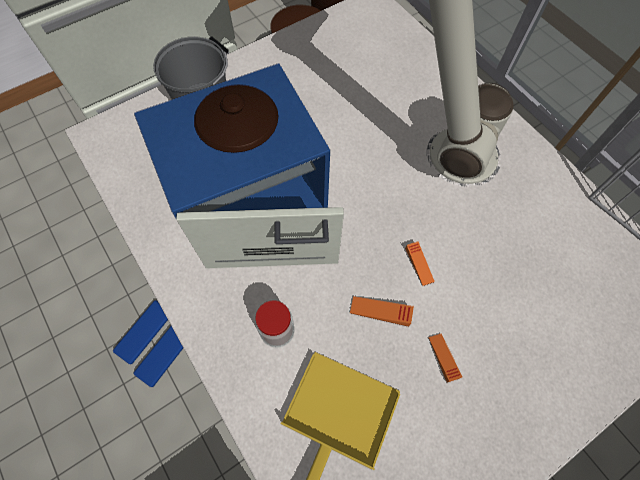

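View pics/top0.png

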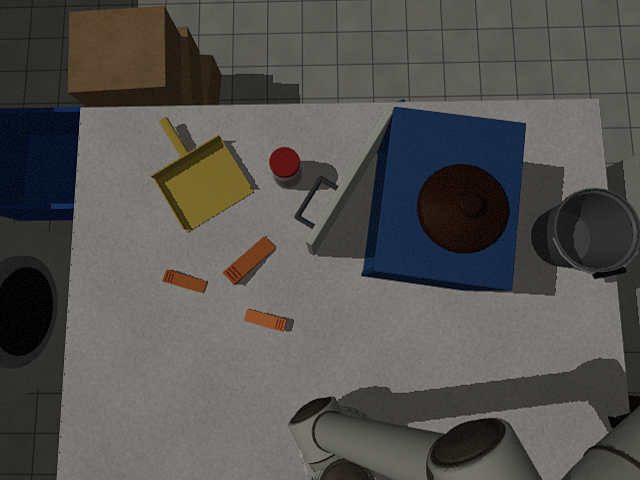

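Candidates for the wedge, as top / side pixels: A (250,260)/(381,311), B (185,281)/(420,263 or 445,357), C (266,320)/(445,357 or 420,263). A is clearly the largest. I'll check it in one crop.

Run:
```python
import cv2,numpy as np
s=cv2.imread("pics/side0.png");t=cv2.imread("pics/top0.png")
r=lambda im,x,y,w,h,k:cv2.resize(im[y:y+h,x:x+w],None,fx=k,fy=k,interpolation=cv2.INTER_CUBIC)
a=r(s,340,280,80,60,5);b=r(t,215,225,80,60,5)
c=r(s,120,50,240,180,5/3);d=r(t,290,90,240,180,5/3)  # scale .. 240x200
cv2.imwrite("pics/crop1.png",np.vstack([np.hstack([a,b]),np.hstack([c[:300,:400],d[:300,:400]])]))
```

```text
(no output)
```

View pics/crop1.png

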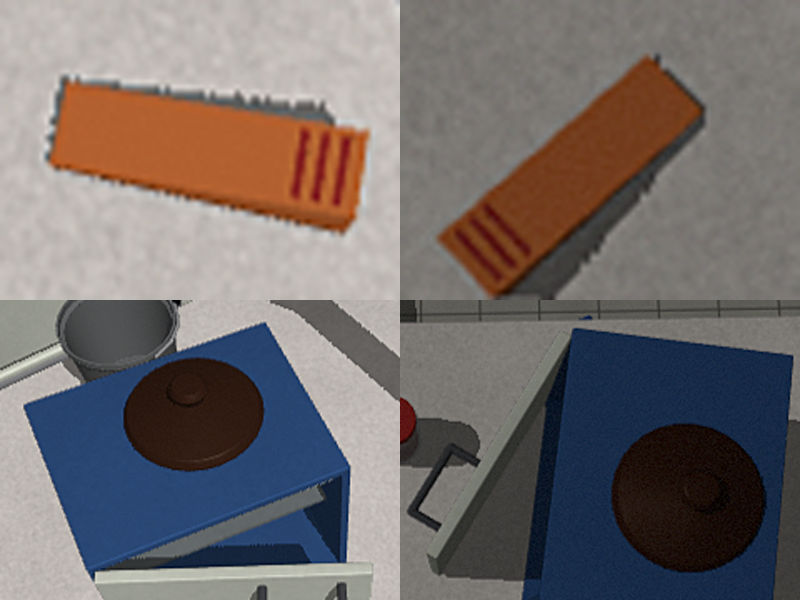

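A it is: its red-striped end is the high tail and the plain end the tip (top: tip edge (266,237)-(276,247), tail edge (223,273)-(235,284); side: tip (353,296)-(350,312), tail (414,306)-(409,324)). The door stands well open; the cupboard-top corners are clear in both views.

```bash
cat > h.py <<'E'
import cv2,numpy as np
from scipy.optimize import least_squares
from station import *
CAM={"side":dict(f=240/np.tan(np.radians(56.08618334/2)),c=(319.6112,241.8156),r=np.array([0.86146556,2.81771938,-0.61486827]),t=np.array([0.42776772,-0.25962451,1.34110139])),
"top":dict(f=240/np.tan(np.radians(57.32217837/2)),c=(308.6828,233.1808),r=np.array([2.13394171,-2.1500821,0.11274575]),t=np.array([0.08511766,0.56211017,1.14635008]))}
def proj(n,P):
    k=CAM[n];K=np.array([[k["f"],0,k["c"][0]],[0,k["f"],k["c"][1]],[0,0,1.]])
    return cv2.projectPoints(np.asarray(P,float).reshape(-1,3),k["r"],k["t"],K,None)[0].reshape(-1,2)
def pl(q,P,z=0):
    x,y,a=q[:3];c,s=np.cos(a),np.sin(a);P=np.asarray(P,float)
    return np.c_[x+c*P[:,0]-s*P[:,1],y+s*P[:,0]+c*P[:,1],P[:,2]+z]
def fit(q0,P,uv):  # uv: {cam: px list, nan if unused}
    f=lambda q:np.concatenate([np.nan_to_num(proj(n,pl(q,P))-np.array(u,float)).ravel() for n,u in uv.items()])
    r=least_squares(f,q0);return r.x,np.abs(r.fun).max()
WP=[[.075,.0225,.005],[.075,-.0225,.005],[-.075,.0225,.033],[-.075,-.0225,.033]]
def door(q,th,P):  # door-frame points -> world, q cupboard pose, th swing
    P=np.asarray(P,float)-[.018,.255,0];c,s=np.cos(-th),np.sin(-th)
    L=np.c_[c*P[:,0]-s*P[:,1]-.14,s*P[:,0]+c*P[:,1]+.172,P[:,2]+.016]
    return pl(q,L)
E
python3 - <<'E'
from h import *
n=np.nan
q,e=fit([.45,.1,.7],WP,{"top":[(266,237),(275.6,247),(223,272.6),(235.4,283.6)],"side":[(349.6,312),(353.4,296.4),(409,324),(413.6,306.2)]})
print("wedge",q.round(4),np.degrees(q[2]),e)
C=[[-.14,.18,.3],[.14,.18,.3],[.14,-.18,.3],[-.14,-.18,.3]]
c,e=fit([.5,-.2,-1.57],C,{"top":[(394,107),(525,123),(512,290),(n,n)],"side":[(177,212),(135,113),(279,64),(329,150)]})
print("cup",c.round(4),np.degrees(c[2]),e)
P=[[0,-.089,.274],[-.045,-.05,.248],[-.045,.05,.248]]
f=lambda t:np.concatenate([(proj("top",door(c,t[0],P))-[(307,244),(296,219),(320,178)]).ravel(),(proj("side",door(c,t[0],P[:1]))-[(343,209)]).ravel()])
r=least_squares(f,[.5]);print("swing",r.x,r.fun.round(1))
for th in (r.x[0],0): print(door(c,th,[[-.045,0,.248],[-.045,-.05,.248],[-.045,.05,.248],[0,0,0],[0,-.089,0]]).round(4))
j,e=fit([.6,.1,0],[[0,0,.128]],{"top":[(285,162)],"side":[(273,318)]});print("jar",j,e)
np.save("c.npy",c)
E
```

```text
wedge [ 0.4957  0.2425 -0.8333] -47.74434340685555 1.8946701045994132
cup [ 0.6046 -0.2238 -1.7112] -98.04170747773117 3.5660182854618654
swing [0.38991712] [-0.9 -0.1  1.6  0.6  0.3  2.8  3.2  1.9]
[[0.6063 0.0741 0.264 ]
 [0.5632 0.0993 0.264 ]
 [0.6495 0.0488 0.264 ]
 [0.5836 0.0352 0.016 ]
 [0.5068 0.0802 0.016 ]]
[[ 0.5508 -0.0112  0.264 ]
 [ 0.5013 -0.0042  0.264 ]
 [ 0.6003 -0.0182  0.264 ]
 [ 0.5445 -0.0558  0.016 ]
 [ 0.4564 -0.0433  0.016 ]]
jar [0.73704073 0.14064289 0.        ] 1.2651883638130812
```

```bash
cat >> h.py <<'E'
from scipy.spatial.transform import Rotation as Rn
def Rt(psi,tilt=0):  # tool x at heading psi (deg); tilt>0 leans body back, fingertips leading along x
    z=Rn.from_euler("z",psi,degrees=True).as_matrix()
    R0=z@np.diag([1,-1,-1.]);return R0@Rn.from_euler("y",tilt,degrees=True).as_matrix()
def go(pos,psi,tilt=0):
    s=sense();R=s["ee_rot"];d=R.T@(np.array(pos)-s["tcp_pos"])*100
    rv=Rn.from_matrix(R.T@Rt(psi,tilt)).as_rotvec()
    print("t",round(s["time_s"],2),"pos",s["tcp_pos"].round(4),"F",s["wrist_force"].round(1),"| rot",rv.round(3),"cm",d.round(2))
E
python3 - <<'E'
from h import *
go((.144,-.608,.46),-98);go((.46,.08,.46),-98)
E
```

```text
t 0.1 pos [ 0.1435 -0.6078  0.2405] F [-0.1  0.3 -0.5] | rot [ 2.0e-03  1.0e-03 -1.2e+00] cm [-4.000e-02  1.000e-02 -2.195e+01]
t 0.1 pos [ 0.1435 -0.6078  0.2405] F [-0.1  0.3 -0.5] | rot [ 2.0e-03  1.0e-03 -1.2e+00] cm [-46.59  59.72 -21.83]
```

arm_command(
  deltas=[
    [0, 0, -0.1, 0, 0, -4, 1],
    [0, 0, -0.2, 0, 0, -8, 1],
    [0, 0, -0.3, 0, 0, -12, 1],
    [0, 0, -0.4, 0, 0, -16, 1],
    [0, 0, -0.5, 0, 0, -20, 1],
    [0, 0, -0.6, -2, 2.5, -22, 1],
    [0, 0, -0.7, -4, 5, -22, 1],
    [0, 0, -0.8, -6.5, 8, -22, 1],
  ],
)

```text
time_s: 0.77
tcp_pos: [0.1887, -0.5155, 0.4619]
ee_rot: [[-0.511, -0.86, 0.001], [-0.86, 0.511, -0.001], [0.001, -0.002, -1.0]]
wrist_force: [1.7, 0.7, -0.5]
gripper_width: 0.476
gripper_force: 0.0
```

Run:
```python
from h import *
go((.46,.08,.46),-98)
```

```text
t 0.77 pos [ 0.1887 -0.5155  0.4619] F [ 1.7  0.7 -0.5] | rot [-0.001 -0.001 -0.397] cm [-65.05   7.11   0.15]
```

arm_command(
  deltas=[
    [0, 0, -0.05, -4, 0.5, 0, 1],
    [0, 0, -0.1, -8, 1, 0, 1],
    [0, 0, -0.15, -12, 1.4, 0, 1],
    [0, 0, -0.2, -16, 1.8, 0, 1],
    [0, 0, -0.25, -20, 2.2, 0, 1],
    [0, 0, -0.3, -24, 2.6, 0, 1],
    [0, 0, -0.35, -28, 3, 0, 1],
    [0, 0, -0.4, -32, 3.5, 0, 1],
  ],
)

```text
time_s: 1.43
tcp_pos: [0.3227, -0.221, 0.4613]
ee_rot: [[-0.136, -0.991, 0.0], [-0.991, 0.136, 0.0], [-0.0, -0.0, -1.0]]
wrist_force: [1.7, -0.6, -0.2]
gripper_width: 0.009
gripper_force: 0.0
```

Run:
```python
from h import *
go((.48,.08,.46),-98);go((.626,.115,.4),-98)
```

```text
t 1.43 pos [ 0.3227 -0.221   0.4613] F [ 1.7 -0.6 -0.2] | rot [-0.     0.     0.003] cm [-31.96 -11.48   0.14]
t 1.43 pos [ 0.3227 -0.221   0.4613] F [ 1.7 -0.6 -0.2] | rot [-0.     0.     0.003] cm [-37.42 -25.47   6.15]
```

arm_command(
  deltas=[
    [0, 0, 0, -3.4, -2.3, 0, 1],
    [0, 0, 0, -6.8, -4.6, 0, 1],
    [0, 0, 0, -10.2, -6.9, 0, 1],
    [0, 0, 0, -13.6, -9.2, 0, 1],
    [0, 0, 0, -17, -11.5, 0, 1],
    [0, 0, 0, -20.4, -13.8, 0, 1],
    [0, 0, 0, -23.8, -16.1, 0, 1],
    [0, 0, 0, -27.2, -18.4, 0, 1],
  ],
)

```text
time_s: 2.1
tcp_pos: [0.5434, 0.0229, 0.4612]
ee_rot: [[-0.138, -0.99, -0.001], [-0.99, 0.138, 0.0], [0.0, 0.001, -1.0]]
wrist_force: [0.7, -0.6, 0.6]
gripper_width: 0.005
gripper_force: 0.0
```

Run:
```python
from h import *
go((.626,.115,.46),-98);go((.626,.115,.262),-98)
```

```text
t 2.1 pos [0.5434 0.0229 0.4612] F [ 0.7 -0.6  0.6] | rot [ 0.001 -0.     0.001] cm [-10.26  -6.91   0.12]
t 2.1 pos [0.5434 0.0229 0.4612] F [ 0.7 -0.6  0.6] | rot [ 0.001 -0.     0.001] cm [-10.27  -6.93  19.92]
```

arm_command(
  deltas=[
    [0, 0, 0, -3.4, -2.3, 0, 1],
    [0, 0, 0, -6.8, -4.6, 0, 1],
    [0, 0, 0, -10.3, -7, 2, 1],
    [0, 0, 0, -10.3, -7, 6, 1],
    [0, 0, 0, -10.3, -7, 10, 1],
    [0, 0, 0, -10.3, -7, 14, 1],
    [0, 0, 0, -10.3, -7, 18, 1],
    [0, 0, 0, -10.3, -7, 20, 1],
  ],
)

```text
time_s: 2.77
tcp_pos: [0.6233, 0.1129, 0.2549]
ee_rot: [[-0.139, -0.99, -0.01], [-0.99, 0.139, -0.002], [0.003, 0.01, -1.0]]
wrist_force: [-0.5, 0.4, -0.9]
gripper_width: 0.006
gripper_force: 0.0
```

Run:
```python
from h import *
c=np.load("c.npy")
for th in (.39,.3,.2,.1,0):
    p=door(c,th,[[-.063,0,.248]])[0];p[2]=.262;go(p,-98)
```

```text
t 2.77 pos [0.6233 0.1129 0.2549] F [-0.5  0.4 -0.9] | rot [ 0.01  -0.003  0.   ] cm [ 2.42  0.46 -0.7 ]
t 2.77 pos [0.6233 0.1129 0.2549] F [-0.5  0.4 -0.9] | rot [ 0.01  -0.003  0.   ] cm [ 4.33  1.93 -0.68]
t 2.77 pos [0.6233 0.1129 0.2549] F [-0.5  0.4 -0.9] | rot [ 0.01  -0.003  0.   ] cm [ 6.6   3.34 -0.66]
t 2.77 pos [0.6233 0.1129 0.2549] F [-0.5  0.4 -0.9] | rot [ 0.01  -0.003  0.   ] cm [ 9.    4.53 -0.64]
t 2.77 pos [0.6233 0.1129 0.2549] F [-0.5  0.4 -0.9] | rot [ 0.01  -0.003  0.   ] cm [11.5   5.46 -0.62]
```

arm_command(
  deltas=[
    [0, 0, 0, 1.3, 0.3, 0, 1],
    [0, 0, 0, 2.6, 0.7, 0, 1],
    [0, 0, 0, 4, 1.7, 0, 1],
    [0, 0, 0, 5.4, 2.5, 0, 1],
    [0, 0, 0, 6.8, 3.3, 0, 1],
    [0, 0, 0, 8.2, 4, 0, 1],
    [0, 0, 0, 9.4, 4.5, 0, 1],
    [0, 0, 0, 10.4, 5, 0, 1],
  ],
)

```text
time_s: 3.43
tcp_pos: [0.5619, 0.0157, 0.2633]
ee_rot: [[-0.139, -0.99, 0.003], [-0.99, 0.139, 0.0], [-0.001, -0.003, -1.0]]
wrist_force: [0.6, -0.0, 0.0]
gripper_width: 0.008
gripper_force: 0.0
```

Run:
```python
from h import *
c=np.load("c.npy")
p=door(c,0,[[-.0605,0,.248]])[0];p[2]=.262;go(p,-98)
for n in ("top","side"): cv2.imwrite(f"pics/{n}1.png",capture(n)["pixels"])
t=cv2.imread("pics/top1.png");s=cv2.imread("pics/side1.png")
cv2.imwrite("pics/c2.png",np.hstack([cv2.resize(t[80:310,260:470],None,fx=1.9,fy=1.9,interpolation=2),cv2.resize(s[60:290,130:340],None,fx=1.9,fy=1.9,interpolation=2)]))
```

```text
t 3.43 pos [0.5619 0.0157 0.2633] F [ 0.6 -0.   0. ] | rot [-0.003  0.001 -0.   ] cm [1.27 0.73 0.13]
```

View pics/c2.png

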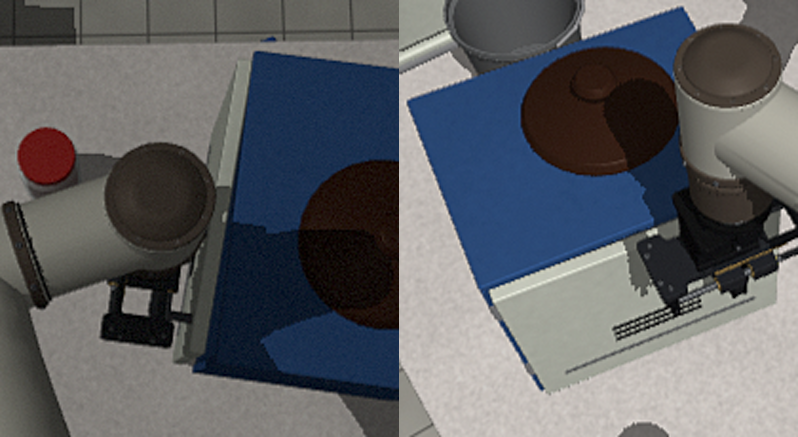

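The door follows the fingers and is nearly shut, its handle edge at about (180,360) in the left half of the crop. I'll push on until it stops.

arm_command(
  deltas=[
    [0, 0, 0, 0.4, 0.2, 0, 1],
    [0, 0, 0, 0.7, 0.3, 0, 1],
    [0, 0, 0, 0.9, 0.3, 0, 1],
    [0, 0, 0, 1.1, 0.4, 0, 1],
    [0, 0, 0, 1.2, 0.4, 0, 1],
    [0, 0, 0, 1.2, 0.4, 0, 1],
  ],
)

```text
time_s: 4.03
tcp_pos: [0.5567, 0.006, 0.2614]
ee_rot: [[-0.138, -0.99, -0.0], [-0.99, 0.138, -0.0], [0.0, 0.0, -1.0]]
wrist_force: [0.9, 0.2, 0.3]
gripper_width: 0.002
gripper_force: 0.0
```

arm_command(
  deltas=[
    [0, 0, 0, 0.2, 0, 0, 1],
    [0, 0, 0, 0.4, 0, 0, 1],
    [0, 0, 0, 0.6, 0, 0, 1],
    [0, 0, 0, 0.6, 0, 0, 1],
  ],
)

```text
time_s: 4.37
tcp_pos: [0.5563, 0.0022, 0.2615]
ee_rot: [[-0.138, -0.99, 0.002], [-0.99, 0.138, 0.005], [-0.005, -0.001, -1.0]]
wrist_force: [-0.5, 8.1, 0.3]
gripper_width: 0.004
gripper_force: 4.3
```

Stopped at 8 N and at the modelled shut position. Next I back off and go to the wedge.

arm_command(
  deltas=[
    [0, 0, 0, -2, 0, 0, 1],
    [0, 0, 0, -5, 0, 0, 1],
    [0, 0, -0.1, -8, 0.5, 0, 0.5],
    [0, 0, -0.2, -12, 2, 0, -1],
    [0, 0, -0.3, -15.5, 3, 2, -1],
    [0, 0, -0.4, -19, 4, 4, -1],
    [0, 0, -0.5, -22, 4.5, 6, -1],
    [0, 0, -0.6, -25, 4.5, 8, -1],
  ],
)

```text
time_s: 5.03
tcp_pos: [0.545, 0.2555, 0.1811]
ee_rot: [[0.45, -0.893, 0.0], [-0.893, -0.45, 0.0], [-0.0, -0.0, -1.0]]
wrist_force: [0.3, -1.2, 1.0]
gripper_width: 0.376
gripper_force: 0.0
```

Run:
```python
from h import *
go((.4755,.2647,.12),-47.7);go((.4755,.2647,.024),-47.7)
for n in ("top","side"): cv2.imwrite(f"pics/{n}2.png",capture(n)["pixels"])
t=cv2.imread("pics/top2.png");s=cv2.imread("pics/side2.png")
cv2.imwrite("pics/c3.png",np.hstack([cv2.resize(t[90:310,290:500],None,fx=1.9,fy=1.9,interpolation=2),cv2.resize(s[60:280,130:340],None,fx=1.9,fy=1.9,interpolation=2)]))
```

```text
t 5.03 pos [0.545  0.2555 0.1811] F [ 0.3 -1.2  1. ] | rot [-0.    -0.    -0.271] cm [-3.95  5.79  6.11]
t 5.03 pos [0.545  0.2555 0.1811] F [ 0.3 -1.2  1. ] | rot [-0.    -0.    -0.271] cm [-3.95  5.79 15.71]
```

View pics/c3.png

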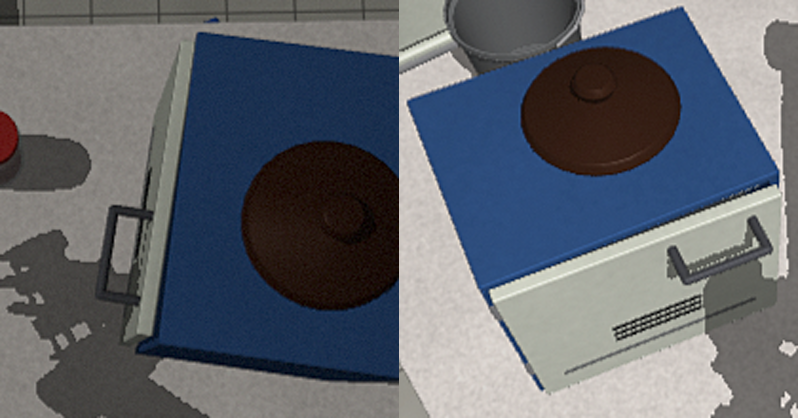

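Run:
```python
from h import *
n=np.nan
C=[[-.14,.18,.3],[.14,.18,.3],[.14,-.18,.3],[-.14,-.18,.3]]
c,e=fit([.6,-.2,-1.7],C,{"top":[(392.6,106.8),(525,123),(512,290),(375.8,269)],"side":[(175.8,212),(134.7,113.7),(280,64.2),(329.5,149.5)]})
print("cup",c.round(4),np.degrees(c[2]),e)
for n_ in CAM: print((proj(n_,pl(c,C))).round(1).tolist())
B=[[-.045,-.05,.248],[-.045,.05,.248]]
f=lambda t:(proj("top",door(c,t[0],B))-[(344,245),(352,200.5)]).ravel()
r=least_squares(f,[.1]);print("swing",r.x,r.fun.round(1))
np.save("c.npy",c)
print(door(c,0,[[0,0,0],[0,-.03,0],[-.045,0,.248]]).round(4))
```

```text
cup [ 0.6056 -0.2238 -1.7121] -98.09742823869747 2.9436172523562902
[[172.9, 211.6], [133.7, 113.5], [279.5, 62.4], [331.4, 148.4]]
[[393.3, 106.4], [524.1, 121.9], [511.1, 290.1], [373.9, 271.6]]
swing [0.0083564] [ 0.3  1.4 -1.6  1. ]
[[ 0.5457 -0.0557  0.016 ]
 [ 0.516  -0.0515  0.016 ]
 [ 0.5521 -0.0112  0.264 ]]
```

arm_command(
  deltas=[
    [0, 0, -0.1, -1.5, 2, 2, -1],
    [0, 0, -0.2, -3, 4, 4, -1],
    [0, 0, -0.27, -4, 5.8, 6, -1],
    [0, 0, -0.27, -4, 5.8, 8, -1],
    [0, 0, -0.27, -4, 5.8, 10, -1],
  ],
)

```text
time_s: 5.55
tcp_pos: [0.4756, 0.2634, 0.0818]
ee_rot: [[0.668, -0.744, 0.001], [-0.744, -0.668, 0.001], [0.0, -0.001, -1.0]]
wrist_force: [0.4, 0.2, -0.2]
gripper_width: 0.849
gripper_force: 0.0
```

Run:
```python
from h import *
go((.4755,.2647,.024),-47.7)
cv2.imwrite("pics/w1.png",cv2.resize(capture("wrist")["pixels"],(480,360)))
```

```text
t 5.55 pos [0.4756 0.2634 0.0818] F [ 0.4  0.2 -0.2] | rot [-0.001 -0.    -0.007] cm [-0.1  -0.07  5.78]
```

View pics/w1.png

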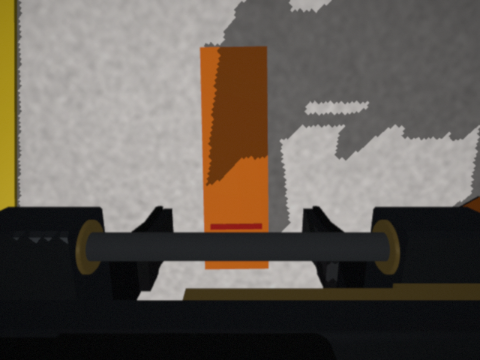

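The wedge lies centred and square between the fingers (columns 200-268 of the 480-wide view, tip up). I'll descend and grip.

arm_command(
  deltas=[
    [0, 0, 0, 0, 0, 2, -1],
    [0, 0, 0, 0, 0, 4, -1],
    [0, 0, 0, 0, 0, 5.5, -1],
    [0, 0, 0, 0, 0, 5.7, -0.4],
    [0, 0, 0, 0, 0, 5.7, 0.2],
    [0, 0, 0, 0, 0, 5.7, 0.2],
    [0, 0, 0, 0, 0, 5.7, 0.2],
    [0, 0, 0, 0, 0, 5.7, 0.2],
  ],
)

```text
time_s: 6.27
tcp_pos: [0.4769, 0.2643, 0.0259]
ee_rot: [[0.668, -0.745, 0.002], [-0.745, -0.668, 0.002], [-0.0, -0.003, -1.0]]
wrist_force: [-0.5, 0.2, -0.4]
gripper_width: 0.706
gripper_force: 0.0
```

Run:
```python
from h import *
c=np.load("c.npy")
# tip 15mm short of door face at door y=-.03 ; TCP at wedge x=-.03
p=door(c,0,[[-.015-.105,-.02,0]])[0];p[2]=.026;print(p)
go(p,-98.1)
```

```text
[0.5428226  0.06588809 0.026     ]
t 6.27 pos [0.4769 0.2643 0.0259] F [-0.5  0.2 -0.4] | rot [-0.002  0.001  0.872] cm [19.18  8.34 -0.03]
```

arm_command(
  deltas=[
    [0, 0, 0, 0, 0, 0, 1],
    [0, 0, 0, 0, 0, 0, 1],
    [0, 0, 0, 0, 0, 0, 1],
    [0, 0, 0, 0, 0, 0, 1],
    [0, 0, 0, 0, 0, 0, 1],
    [0, 0, 0, 0, 0, 0, 1],
  ],
)

```text
time_s: 6.77
tcp_pos: [0.4764, 0.2641, 0.0251]
ee_rot: [[0.668, -0.744, 0.001], [-0.744, -0.668, 0.001], [0.0, -0.001, -1.0]]
wrist_force: [-1.1, -0.5, 4.9]
gripper_width: 0.515
gripper_force: 29.9
```

arm_command(
  deltas=[
    [0, 0, 0, 0, 0, -2, 1],
    [0, 0, 0, 0, 0, -4, 1],
    [0, 0, 0.12, 3, 1.2, -4, 1],
    [0, 0, 0.24, 6, 2.5, -4, 1],
    [0, 0, 0.36, 9, 3.8, -4, 1],
    [0, 0, 0.48, 12, 5.2, -4, 1],
    [0, 0, 0.6, 14, 6.2, -4, 1],
    [0, 0, 0.72, 14, 6.2, -4, 1],
  ],
)

```text
time_s: 7.43
tcp_pos: [0.5229, 0.1143, 0.0635]
ee_rot: [[-0.0, -1.0, -0.003], [-1.0, 0.0, -0.001], [0.001, 0.003, -1.0]]
wrist_force: [0.0, -0.1, -2.0]
gripper_width: 0.516
gripper_force: 29.9
```

Run:
```python
from h import *
c=np.load("c.npy")
p=door(c,0,[[-.015-.105,-.03,0]])[0];p[2]=.026;print(p)
go(p,-98.1)
```

```text
[0.5329223  0.06729666 0.026     ]
t 7.43 pos [0.5229 0.1143 0.0635] F [ 0.  -0.1 -2. ] | rot [ 0.003 -0.002  0.141] cm [ 4.69 -1.01  3.76]
```

arm_command(
  deltas=[
    [0, 0, 0.07, 1.6, -0.4, 0, 1],
    [0, 0, 0.14, 3.2, -0.8, 0, 1],
    [0, 0, 0.14, 4.7, -1, 1, 1],
    [0, 0, 0.14, 4.7, -1, 2, 1],
    [0, 0, 0.14, 4.7, -1, 3, 1],
    [0, 0, 0.14, 4.7, -1, 3.6, 1],
    [0, 0, 0.14, 4.7, -1, 3.8, 1],
    [0, 0, 0.14, 4.7, -1, 3.8, 1],
  ],
)

```text
time_s: 8.1
tcp_pos: [0.5335, 0.0717, 0.0259]
ee_rot: [[-0.128, -0.992, -0.001], [-0.992, 0.128, -0.001], [0.001, 0.001, -1.0]]
wrist_force: [0.5, 0.3, -1.4]
gripper_width: 0.513
gripper_force: 29.9
```

Run:
```python
from h import *
c=np.load("c.npy")
p=door(c,0,[[-.015-.105,-.03,0]])[0];p[2]=.026
go(p,-98.1)
for n in ("top","side"): cv2.imwrite(f"pics/{n}3.png",capture(n)["pixels"])
t=cv2.imread("pics/top3.png");s=cv2.imread("pics/side3.png")
cv2.imwrite("pics/c4.png",np.hstack([cv2.resize(t[150:310,230:400],None,fx=2.3,fy=2.3,interpolation=2),cv2.resize(s[170:330,220:390],None,fx=2.3,fy=2.3,interpolation=2)]))
```

```text
t 8.1 pos [0.5335 0.0717 0.0259] F [ 0.5  0.3 -1.4] | rot [ 0.001 -0.001  0.013] cm [ 0.45 -0.   -0.01]
```

View pics/c4.png

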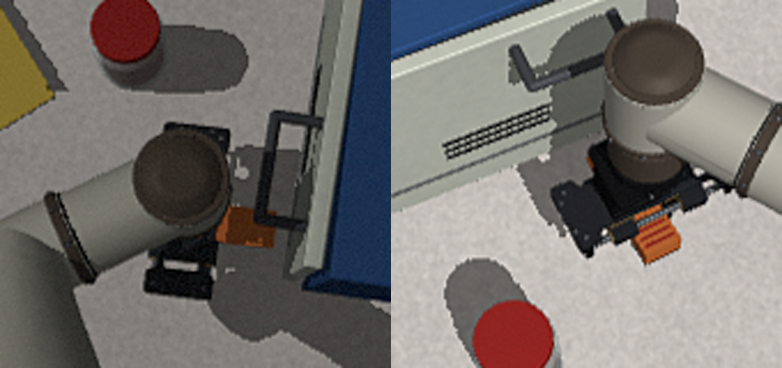

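The wedge is held square to the door at its handle end, about 2 cm short of the leaf (tip near (275,228) in the left half of the crop). I'll slide the tip under, release and lift off.

arm_command(
  deltas=[
    [0, 0, 0.01, 0.6, 0, 0, 1],
    [0, 0, 0.01, 1.2, 0, 0, 1],
    [0, 0, 0.01, 1.8, 0, 0.05, 1],
    [0, 0, 0.01, 2, 0, 0.08, 1],
    [0, 0, 0.01, 2, 0, 0.08, 0.3],
    [0, 0, 0.01, 2, 0, 0.08, -0.4],
    [0, 0, 0.01, 2, 0, 0.08, -0.6],
    [0, 0, 0.01, 2, 0, 0.08, -0.6],
  ],
)

```text
time_s: 8.87
tcp_pos: [0.5318, 0.0516, 0.026]
ee_rot: [[-0.138, -0.99, 0.001], [-0.99, 0.138, 0.0], [-0.0, -0.001, -1.0]]
wrist_force: [0.6, 0.1, 0.6]
gripper_width: 0.664
gripper_force: 0.0
```

arm_command(
  deltas=[
    [0, 0, 0, 0, 0, -2, -0.6],
    [0, 0, 0, 0, 0, -4, -0.6],
    [0, 0.1, 0, -2, 0, -6, -0.2],
    [0, 0.2, 0, -5, 0, -6, 0.5],
    [0, 0.3, 0, -8, 0, -6, 1],
    [0, 0.35, 0, -9, 0, -6, 1],
    [0, 0.35, 0, -9, 0, -6, 1],
    [0, 0.35, 0, -9, 0, -6, 1],
  ],
)

```text
time_s: 9.53
tcp_pos: [0.5436, 0.142, 0.0851]
ee_rot: [[-0.128, -0.991, -0.048], [-0.931, 0.136, -0.34], [0.343, 0.001, -0.939]]
wrist_force: [0.2, -1.2, -0.2]
gripper_width: 0.433
gripper_force: 0.0
```

Run:
```python
from h import *
c=np.load("c.npy")
a=np.array([.5318,.0516,0]);u=np.array([np.cos(c[2]),np.sin(c[2]),0])
print("face dist of old TCP",(door(c,0,[[0,-.03,0]])[0]-a)@u)
tail=a-.045*u; p=tail-.03*u;p[2]=.029;go(p,-98.1,20)
for n in ("top","side"): cv2.imwrite(f"pics/{n}4.png",capture(n)["pixels"])
t=cv2.imread("pics/top4.png");s=cv2.imread("pics/side4.png")
cv2.imwrite("pics/c5.png",np.hstack([cv2.resize(t[170:310,230:400],None,fx=2.3,fy=2.3,interpolation=2),cv2.resize(s[210:350,250:420],None,fx=2.3,fy=2.3,interpolation=2)]))
```

```text
face dist of old TCP 0.10430175109986257
t 9.53 pos [0.5436 0.142  0.0851] F [ 0.2 -1.2 -0.2] | rot [-0.001 -0.001  0.005] cm [-0.4  -0.1   5.82]
```

View pics/c5.png

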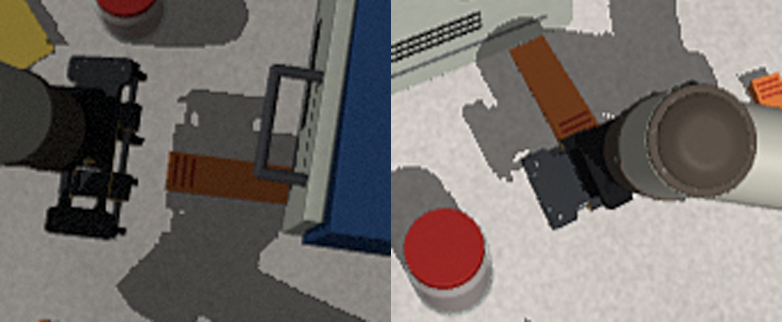

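Run:
```python
from h import *
c=np.load("c.npy");a=np.array([.5318,.0516]);u=np.array([np.cos(c[2]),np.sin(c[2])])
q=[*(a+.03*u),c[2]]
print("pred top",proj("top",pl(q,WP)).round(1).tolist())
o=[(n,v) for n,v in (("top",[(np.nan,)*2,(np.nan,)*2,(302.6,236.1),(302.8,252.2)]),("side",[(303.0,231.7),(316,226),(325.0,273),(339.5,265)]))]
print("pred side",proj("side",pl(q,WP)).round(1).tolist())
w,e=fit(q,WP,dict(o));print("fit",w.round(4),np.degrees(w[2]),e,"vs",np.round(q,4))
R=sense()["ee_rot"];t=sense()["tcp_pos"];print(proj("top",[t,t+R@[0,.095,-.06],t+R@[0,-.095,-.06]]).round(1).tolist())
print("tail gap to face",(door(c,0,[[0,-.03,0]])[0][:2]-w[:2])@u+.075, "doory of wedge:",(w[:2]-door(c,0,[[0,0,0]])[0][:2])@[-u[1],u[0]])
```

```text
pred top [[358.5, 242.7], [356.5, 258.9], [304.3, 234.3], [302.0, 250.7]]
pred side [[301.3, 230.7], [316.1, 224.3], [325.9, 273.5], [341.6, 266.4]]
fit [ 0.5271  0.022  -1.7023] -97.53396149058909 2.5263341912402666 vs [ 0.5276  0.0219 -1.7121]
[[285.4, 238.4], [269.7, 273.0], [280.8, 197.0]]
tail gap to face 0.1493431376126202 doory of wedge: -0.029388406598886425
```

arm_command(
  deltas=[
    [0, 0, 0, -0.2, 0, 2, 1],
    [0, 0, 0, -0.4, -0.1, 4, 1],
    [0, 0, 0, -0.4, -0.1, 5.3, 1],
    [0, 0, 0, -0.4, -0.1, 5.8, 1],
    [0, 0, 0, -0.4, -0.1, 5.8, 1],
    [0, 0, 0, -0.4, -0.1, 5.8, 1],
  ],
)

```text
time_s: 10.13
tcp_pos: [0.5431, 0.1239, 0.0306]
ee_rot: [[-0.131, -0.99, -0.047], [-0.93, 0.14, -0.339], [0.342, -0.001, -0.94]]
wrist_force: [0.5, -0.7, 0.2]
gripper_width: 0.012
gripper_force: 0.0
```

Run:
```python
from h import *
c=np.load("c.npy");u=np.array([np.cos(c[2]),np.sin(c[2]),0])
d=door(c,0,[[0,-.029,0]])[0]
for k in (.149,.1,.09):
    p=d-(k+.0154)*u;p[2]=.029;go(p,-98.1,20)
```

```text
t 10.13 pos [0.5431 0.1239 0.0306] F [ 0.5 -0.7  0.2] | rot [-0.001 -0.     0.001] cm [1.17 0.11 0.59]
t 10.13 pos [0.5431 0.1239 0.0306] F [ 0.5 -0.7  0.2] | rot [-0.001 -0.     0.001] cm [5.78 0.11 2.27]
t 10.13 pos [0.5431 0.1239 0.0306] F [ 0.5 -0.7  0.2] | rot [-0.001 -0.     0.001] cm [6.72 0.12 2.61]
```

arm_command(
  deltas=[
    [0, 0, 0, 0.9, 0.1, 0.45, 1],
    [0, 0, 0, 1.8, 0.1, 0.75, 1],
    [0, 0, 0, 2.6, 0.1, 1.05, 1],
    [0, 0, 0, 3.3, 0.1, 1.3, 1],
    [0, 0, 0, 3.9, 0.1, 1.5, 1],
    [0, 0, 0, 4.4, 0.1, 1.7, 1],
    [0, 0, 0, 4.7, 0.1, 1.8, 1],
    [0, 0, 0, 4.8, 0.1, 1.85, 1],
  ],
)

```text
time_s: 10.8
tcp_pos: [0.5349, 0.0735, 0.0293]
ee_rot: [[-0.131, -0.99, -0.047], [-0.931, 0.139, -0.339], [0.342, -0.001, -0.94]]
wrist_force: [-0.6, 3.0, 2.6]
gripper_width: 0.004
gripper_force: 1.4
```

arm_command(
  deltas=[
    [0, 0, 0, 0.3, 0, 0.11, 1],
    [0, 0, 0, 0.6, 0, 0.22, 1],
    [0, 0, 0, 0.8, 0, 0.29, 1],
    [0, 0, 0, 1, 0, 0.36, 1],
    [0, 0, 0, 1, 0, 0.36, 1],
  ],
)

```text
time_s: 11.22
tcp_pos: [0.5331, 0.063, 0.0291]
ee_rot: [[-0.13, -0.99, -0.047], [-0.93, 0.139, -0.339], [0.343, -0.0, -0.939]]
wrist_force: [0.9, 1.6, 2.0]
gripper_width: 0.005
gripper_force: 1.1
```

arm_command(
  deltas=[
    [0, 0, 0, 0.2, 0, 0.07, 1],
    [0, 0, 0, 0.4, 0, 0.14, 1],
    [0, 0, 0, 0.6, 0, 0.21, 1],
    [0, 0, 0, 0.6, 0, 0.21, 1],
  ],
)

```text
time_s: 11.55
tcp_pos: [0.5319, 0.0564, 0.0291]
ee_rot: [[-0.13, -0.99, -0.048], [-0.93, 0.139, -0.34], [0.343, 0.0, -0.939]]
wrist_force: [0.5, 1.6, 1.4]
gripper_width: 0.008
gripper_force: 1.1
```

arm_command(
  deltas=[
    [0, 0, 0, 0.2, 0, 0.07, 1],
    [0, 0, 0, 0.4, 0, 0.14, 1],
    [0, 0, 0, 0.4, 0, 0.14, 1],
  ],
)

```text
time_s: 11.8
tcp_pos: [0.532, 0.053, 0.0292]
ee_rot: [[-0.13, -0.99, -0.046], [-0.931, 0.138, -0.338], [0.342, -0.001, -0.94]]
wrist_force: [1.4, 4.1, 1.4]
gripper_width: 0.004
gripper_force: 2.2
```

arm_command(
  deltas=[
    [0, 0, 0, 0.2, 0, 0.07, 1],
    [0, 0, 0, 0.3, 0, 0.11, 1],
    [0, 0, 0, 0.3, 0, 0.11, 1],
  ],
)

```text
time_s: 12.05
tcp_pos: [0.5322, 0.0508, 0.0292]
ee_rot: [[-0.13, -0.99, -0.044], [-0.931, 0.138, -0.337], [0.34, -0.002, -0.94]]
wrist_force: [0.5, 7.1, 1.6]
gripper_width: 0.005
gripper_force: 3.4
```

arm_command(
  deltas=[
    [0, 0, 0, 0.2, 0, 0.07, 1],
    [0, 0, 0, 0.4, 0, 0.14, 1],
    [0, 0, 0, 0.5, 0, 0.18, 1],
    [0, 0, 0, 0.5, 0, 0.18, 1],
  ],
)

```text
time_s: 12.38
tcp_pos: [0.5328, 0.0471, 0.0293]
ee_rot: [[-0.13, -0.991, -0.041], [-0.933, 0.136, -0.334], [0.337, -0.005, -0.942]]
wrist_force: [0.2, 10.6, 1.2]
gripper_width: 0.007
gripper_force: 5.2
```

arm_command(
  deltas=[
    [0, 0, 0, 0.2, 0, 0.07, 1],
    [0, 0, 0, 0.4, 0, 0.14, 1],
    [0, 0, 0, 0.6, 0, 0.21, 1],
    [0, 0, 0, 0.7, 0, 0.25, 1],
    [0, 0, 0, 0.7, 0, 0.25, 1],
  ],
)

```text
time_s: 12.8
tcp_pos: [0.5335, 0.0418, 0.0295]
ee_rot: [[-0.129, -0.991, -0.036], [-0.934, 0.134, -0.331], [0.333, -0.009, -0.943]]
wrist_force: [1.1, 15.0, 0.6]
gripper_width: 0.004
gripper_force: 7.7
```

arm_command(
  deltas=[
    [0, 0, 0, 0.2, 0, 0.07, 1],
    [0, 0, 0, 0.4, 0, 0.14, 1],
    [0, 0, 0, 0.6, 0, 0.21, 1],
    [0, 0, 0, 0.8, 0, 0.28, 1],
    [0, 0, 0, 0.8, 0, 0.28, 1],
    [0, 0, 0, 0.8, 0, 0.28, 1],
  ],
)

```text
time_s: 13.3
tcp_pos: [0.5343, 0.0356, 0.0297]
ee_rot: [[-0.129, -0.991, -0.031], [-0.936, 0.132, -0.327], [0.328, -0.013, -0.944]]
wrist_force: [2.7, 19.6, -1.8]
gripper_width: 0.002
gripper_force: 10.0
```

arm_command(
  deltas=[
    [0, 0, 0, 0.2, 0, 0.07, 1],
    [0, 0, 0, 0.2, 0, 0.07, 1],
    [0, 0, 0, -1, 0, -0.3, 1],
    [0, 0, 0, -3, 0, -1, 1],
    [0, 0, 0, -5, 0, -2, 1],
    [0, -0.1, 0, -6, 0, -5, 1],
    [0, -0.2, 0, -6, 0, -9, 1],
    [0, -0.3, 0, -5, 0, -13, 1],
  ],
)

```text
time_s: 13.97
tcp_pos: [0.5385, 0.1201, 0.1327]
ee_rot: [[-0.135, -0.991, -0.015], [-0.99, 0.136, -0.049], [0.051, 0.008, -0.999]]
wrist_force: [0.8, -1.2, -0.3]
gripper_width: 0.007
gripper_force: 0.0
```

Run:
```python
from h import *
c=np.load("c.npy")
p=door(c,0,[[-.115,0,.248]])[0];p[2]=.32;go(p,-98.1)
p=door(c,0,[[-.021,0,.248]])[0];p[2]=.34;go(p,-98.1)
cv2.imwrite("pics/top5.png",capture("top")["pixels"]);cv2.imwrite("pics/side5.png",capture("side")["pixels"])
```

```text
t 13.97 pos [0.5385 0.1201 0.1327] F [ 0.8 -1.2 -0.3] | rot [ 0.008 -0.051  0.005] cm [  6.76  -3.01 -18.43]
t 13.97 pos [0.5385 0.1201 0.1327] F [ 0.8 -1.2 -0.3] | rot [ 0.008 -0.051  0.005] cm [ 16.25  -2.95 -19.95]
```

arm_command(
  deltas=[
    [0, -0.05, 0, 0, 0, -4, 1],
    [0, -0.05, 0, 0.5, -0.5, -8, 1],
    [0, -0.05, 0, 1, -1, -12, 1],
    [0, -0.05, 0, 2, -1.5, -16, 1],
    [0, -0.05, 0, 4, -2, -20, 1],
    [0, -0.05, 0, 8, -3, -20, 1],
    [0, -0.05, 0, 12, -3, -20, 1],
    [0, -0.05, 0, 16, -3, -20, 1],
  ],
)

```text
time_s: 14.73
tcp_pos: [0.548, -0.0354, 0.3412]
ee_rot: [[-0.139, -0.99, -0.005], [-0.99, 0.139, -0.001], [0.001, 0.004, -1.0]]
wrist_force: [1.8, 0.4, -0.1]
gripper_width: 0.005
gripper_force: 0.0
```

Run:
```python
from h import *
c=np.load("c.npy")
p=door(c,0,[[-.021,0,.248]])[0];p[2]=.262;go(p,-98.1)
im=[cv2.imread(f"pics/{n}5.png") for n in ("top","side")]
cv2.imwrite("pics/c6.png",np.hstack([cv2.resize(im[0][160:320,230:400],None,fx=2.3,fy=2.3,interpolation=2),cv2.resize(im[1][170:330,220:390],None,fx=2.3,fy=2.3,interpolation=2)]))
```

```text
t 14.73 pos [ 0.548  -0.0354  0.3412] F [ 1.8  0.4 -0.1] | rot [ 0.004 -0.001  0.002] cm [-0.06 -0.09  7.92]
```

View pics/c6.png

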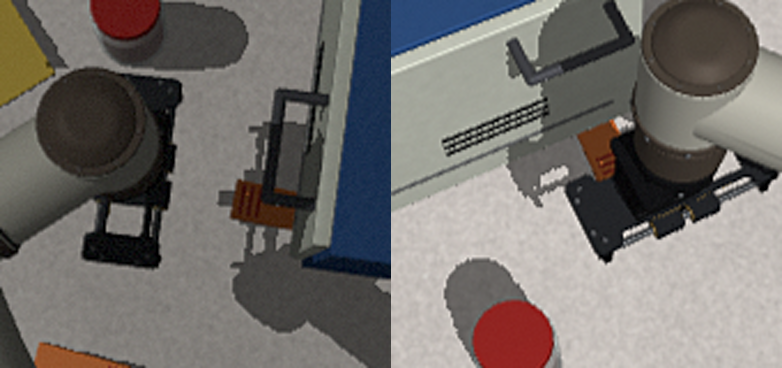

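The wedge is well under the leaf (tail at about (250,203) in the left half of the crop, the thin part hidden). I'll lower the fingers into the gap behind the bar.

arm_command(
  deltas=[
    [0, 0, 0, 0, -0.1, 2, 1],
    [0, 0, 0, 0, -0.1, 4, 1],
    [0, 0, 0, 0, -0.1, 6, 1],
    [0, 0, 0, 0, -0.1, 7.4, 1],
    [0, 0, 0, 0, -0.1, 7.9, 1],
    [0, 0, 0, 0, -0.1, 7.9, 1],
  ],
)

```text
time_s: 15.23
tcp_pos: [0.5488, -0.0343, 0.2606]
ee_rot: [[-0.14, -0.99, -0.007], [-0.99, 0.14, -0.001], [0.002, 0.007, -1.0]]
wrist_force: [-0.4, -0.3, 0.8]
gripper_width: 0.002
gripper_force: 0.0
```

arm_command(
  deltas=[
    [0, 0, 0, -0.3, 0, 0, 1],
    [0, 0, 0, -0.6, 0, 0, 1],
    [0, 0, 0, -0.8, 0, 0, 1],
    [0, 0, 0, -0.9, 0, 0, 1],
    [0, 0, 0, -0.9, 0, 0, 1],
  ],
)

```text
time_s: 15.65
tcp_pos: [0.5517, -0.0272, 0.2637]
ee_rot: [[-0.139, -0.99, -0.001], [-0.99, 0.139, -0.005], [0.006, 0.001, -1.0]]
wrist_force: [1.4, -10.8, -2.4]
gripper_width: 0.005
gripper_force: 5.3
```

arm_command(
  deltas=[
    [0, 0, 0, 0.05, 0, 0, 1],
    [0, 0, 0, 0.05, 0, 0, 1],
    [0, 0, 0, 0.05, 0, 0, 1],
    [0, 0, 0, 0.05, 0, 0, 1],
    [0, 0, 0, 0.05, 0, 0, 1],
    [0, 0, 0, 0.05, 0, 0, 1],
  ],
)

```text
time_s: 16.15
tcp_pos: [0.5517, -0.0275, 0.2637]
ee_rot: [[-0.139, -0.99, -0.001], [-0.99, 0.139, -0.004], [0.005, 0.0, -1.0]]
wrist_force: [1.7, -10.5, -3.3]
gripper_width: 0.006
gripper_force: 4.6
```

Steady at 10.5 N with no creep, so the door holds. I'll take the fingers out and retreat.

arm_command(
  deltas=[
    [0, 0, 0, 0.5, 0, 0, 1],
    [0, 0, 0, 0.9, 0, 0, 1],
    [0, 0, 0, 0.9, 0, 0, 1],
    [0, 0, 0, 0.9, 0, -3, 1],
    [0, 0, 0, 0.9, 0, -7, 1],
    [0, 0, 0, 0.9, 0, -11, 1],
    [0, 0, 0, -3, 2, -15, 1],
    [0, 0, 0, -7, 4, -16, 1],
  ],
)

```text
time_s: 16.82
tcp_pos: [0.5293, 0.0316, 0.421]
ee_rot: [[-0.142, -0.99, 0.008], [-0.99, 0.142, 0.001], [-0.003, -0.008, -1.0]]
wrist_force: [1.1, 1.6, 0.1]
gripper_width: 0.006
gripper_force: 0.0
```

arm_command(
  deltas=[
    [0, 0, 0, -4, 0, 0, 1],
    [0, 0, 0, -8, 0, 0, 1],
    [0, 0, 0, -12, 0, 0, 1],
    [0, 0, 0, -16, 0, 0, 1],
    [0, 0, 0, -20, 0, 0, 1],
    [0, 0, 0, -20, 0, 0, 1],
    [0, 0, 0, -20, 0, 0, 1],
  ],
)

```text
time_s: 17.4
tcp_pos: [0.5556, 0.2328, 0.4151]
ee_rot: [[-0.135, -0.991, -0.001], [-0.991, 0.135, -0.0], [0.0, 0.001, -1.0]]
wrist_force: [0.5, -0.4, 0.2]
gripper_width: 0.006
gripper_force: 0.0
```

Run:
```python
from h import *
c=np.load("c.npy")
for n in ("top","side"): cv2.imwrite(f"pics/{n}6.png",capture(n)["pixels"])
im=[cv2.imread(f"pics/{n}.png") for n in ("top6","side6","top2","side2")]
B=[[-.045,-.05,.248],[-.045,.05,.248]]
print(proj("top",door(c,0,B)).round(1).tolist())
k=lambda a,x,y:cv2.resize(a[y:y+100,x:x+130],None,fx=3,fy=3,interpolation=2)
cv2.imwrite("pics/c7.png",np.vstack([np.hstack([k(im[0],280,190),k(im[1],240,170)]),np.hstack([k(im[2],280,190),k(im[3],240,170)])]))
print(sense()["wrist_force"],sense()["tcp_pos"])
```

```text
[[345.4, 246.8], [351.1, 201.8]]
[-0.14902053 -0.93950852 -0.36034513] [0.55566367 0.23026901 0.41630749]
```

View pics/c7.png

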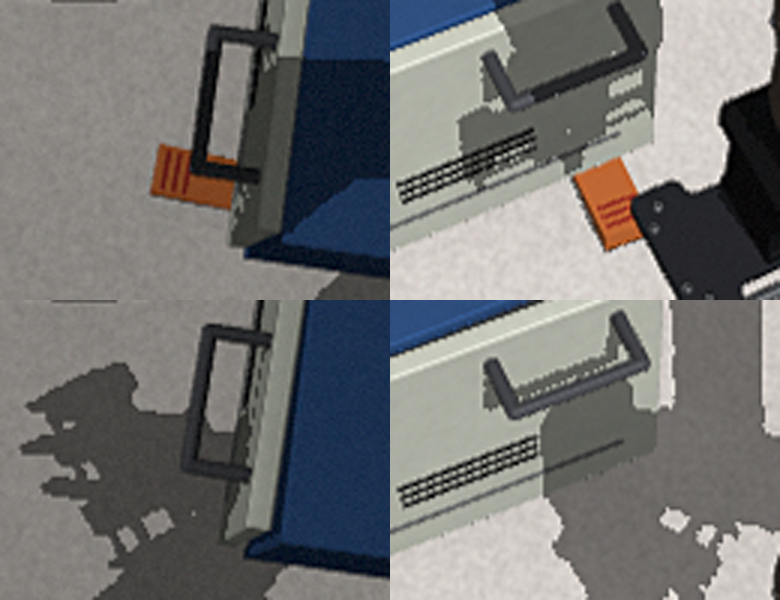

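The final views show the wedge jammed under the handle half (tail at (160,170) in the upper-left panel) and the door flat against the body. The bar sits at the modelled shut position, and the robot is clear.

```bash
python3 -c "
from station import *
print(finish_job())"
```

```text
the job is handed in; nothing more can be done
None
```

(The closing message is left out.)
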